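# Push the bushing box down the weighing lane

### The job

Line up the small wooden box of brass bushings with the lane and push it gently between the two guide rails until it stands wholly on the weighing plate, short of the end stop, then leave it there. The weight only counts if neither the box nor the robot ever touches a rail or the end stop. Only push the box with the fingers (do not squeeze, lift or tip it), and leave everything else where it stands.

Things in the scene. Friction and masses are not known exactly. Their poses are not given: they have to be found in the camera images.
- lane: fixed grey deck lying on the table. Origin on its underside at table level; x runs down the lane (the way to push), y to the left across it. Spans x -290 to 260, y -125 to 125, top at z 12. Rails at x -70 to 245 leave a lane 110 wide between inner faces, centred on y = 0; x -290 to -70 is an open apron without rails. End stop face at x 233.
- plate (a point): centre of the weighing plate, a bright metal rectangle flush with the deck top, 160 along the lane (lane x 50 to 210) and 100 across; axes as the lane's. The box's origin belongs here
- rail_left: steel guide rail on the lane's +y side, 12 thick, its top 16 above the deck; origin on the deck top at its middle plane (y = 61 in the lane's frame, inner face at y = 55), x = 0 of the lane
- rail_right: the same rail on the -y side (inner face at y = -55)
- stop: steel end stop across the lane's end, 12 thick, 100 wide, 30 above the deck; origin at its foot, its face 6 before that
- box: loose wooden box 120 (its x) by 84 (its y), walls 50 high, packed with six brass bushings reaching 54 up that do not move in it; 0.6 to 1 kg. Origin at the centre of its underside; x points down the lane when in line. Starts on the apron, up to 40 off the lane's centre line and turned up to 0.2 rad. Slides with friction, stops when not pushed.
- bush_a: loose brass bushing, diameter 34, height 48, standing on the deck outside a rail (robot side of the lane); origin at the centre of its underside
- bush_b: loose brass bushing like the other, standing on the deck outside the far rail; origin at the centre of its underside
- plug_gauge: small steel plug gauge, 95 x 22 x 22, lying along the lane on the deck outside the rail on the robot's side; origin under its centre
- oil_bottle: grey oil bottle, diameter 56, height 130, on the table; origin at the centre of its underside
- wrench: steel wrench lying on the table beyond the deck; origin under its middle
- brush: bench brush lying on the table to the robot's right; origin under its middle
- big_bushing: big brass bushing, diameter 80, height 85, standing on the table beyond the deck; origin at the centre of its underside
- collar: steel collar, diameter 56, height 20, on the table near the robot; origin at the centre of its underside
Mind the look-alikes: they are no part of the job. What is shaped like the box but orange or purple is not meant.

How it is judged:
By the outcome, as a careful person would: the job done as asked, in the order asked, and still so for the second after the job is handed in, with the robot touching nothing.
It also fails if it takes over 61 s, if anything falls off the work surface, if the arm or the gripper's body presses on something with over 40 N, if the wrist force passes 120 N, or if a joint passes its speed limit or range.

### The arm

A 6-joint arm with a two-finger parallel gripper is mounted at the origin on the work surface. World frame = base frame: x ahead of the robot, y to its left, z up, the work surface at z = 0. Lengths are in mm, angles in rad, forces in N, time in s.
With the tool pointing down it reaches from about 275 to 775 mm from the base axis. Payload 14.6 kg.
Tool frame: the origin (TCP) lies between the finger pads; the fingertips stand 25 mm ahead of it and the grasp point (between the pads) lies 6 mm ahead of it; z points along the fingers, y is the direction in which the jaws open and shut (so a half turn about z gives the same grasp; the last joint's range is limited). The gripper opens to 85 mm and grips with 20 to 120 N. Pads are 22 mm wide; open, the fingers measure 114 mm over their backs; the gripper's body (76 mm by 85 mm) begins 54 mm behind the grasp point. The pads swing forward as they close: fully open they stand 13 mm farther back than shut.
Start: joints at [-1.393, 0.263, -0.048, 1.259, 0, 1.415], TCP at [171.506, -496.199, 256.278] pointing down, gripper open.
Joint ranges: [-2.65, 2.65], [-0.89, 1.7], [-1.18, 1.37], [-2.13, 2.11], [-1.35, 1.29], [-3.14, 3.14]. Speed limits (rad/s): [1.89, 1.89, 2.57, 2.79, 3.14, 3.14].

### API

Orientations are given as a unit quaternion [w, x, y, z].
In Python, from workcell import bot gives the robot as it stands.
- The arm moves only by the tool move_arm, never from a script. Its argument "rows" is one flat list of numbers, 7 for each row, row after row: the shift along the tool's x, y, z in units of 50 mm (1.0 is 50 mm), then the turn, a rotation vector about the tool's x, y, z in units of 6 degrees (1.0 is 6 degrees), then the opening, from 0 (shut) to 1 (fully open). A call has 1 to 12 rows; each row is the pose to reach, as a shift and turn from the pose commanded when the call began, along the tool's axes at that moment; what a row does not reach only later rows make up. A row lasts 1/10 s, in which the tool goes at most 50 mm and 8.59 degrees, less where a joint would pass 70% of its speed; a pose out of reach is approached as far as the arm can. A call with a gripper value outside its range is refused whole. The fingers move at their own pace and stop on an object; "newtons" is the grip in N (left out, the last holds). Time passes only in rows, so rows that repeat a pose let the fingers close. It gives the time, the measured TCP pose, the force and the opening at its end, in the units of the state.
- bot.state(): the state, without advancing time (a new reading comes with each control period).
- bot.get_image(name): name is "side" or "top"; returns a dict with "img" (420x560x3 uint8, red, green, blue), "intrinsics" (3x3 intrinsics, pixels), "cam_to_world" (4x4, takes a point from camera to world coordinates). Camera axes: x right, y down, z forward; pixel columns grow to the right and rows downward; lengths in mm; the calibration is good to about 2 mm. A picture is of the moment at which its call begins. There is no depth.
- bot.close_job(): hands the job in, once; it reports no verdict.
Trained networks look in the newest picture that a camera, given by its name, has taken for a name from the list of things; names that differ only in an ending like _2 or _b are one class to them, and where a whole thing is asked for, a point or a joint stands for the part that bears it (a point fixed in the world has none). Each returns a list of dicts, best first, with "p" (0 to 1); they miss things now and then, are a little off and sometimes report something else, mostly with a low value. They report only what shows in the picture. A call takes as long as a camera call. They do not tell look-alikes from the thing itself.
- bot.regions_of(camera, name): "region" (420x560 bool, what is visible of it) and "extent" ([left, top, width, height] in pixels, round what is visible of it).
- bot.landmark_of(camera, name): "point" ([column, row] in pixels: a listed point, or the origin of a listed thing).
The state is a dict: "time_s": time; "joint_pos": joint angles; "dq": joint speeds; "tau": joint torques, N m; "tcp_pos": TCP position; "eef_rot": TCP orientation; "wrist_force": force on the tool from outside, world axes, zero at the start; "wrist_torque": the same for the moment, N m; "gripper_width": opening from 0.0 (shut) to 1.0 (fully open).
Only numpy, scipy, OpenCV 4.12 (cv2) and the standard library are available. Lean on these libraries where they do the work, as an engineer would, in place of code of your own. Each camera call takes 0.05 s, during which the arm holds its last target. There are 200 camera calls.

## Working session

There is one attempt and no reset: what is moved stays moved. The work goes in short steps, Python scripts to look and compute and a tool call to move; the robot and the scene stay as the last step left them, time stands still between calls to the robot, and variables do not carry over. Pictures are saved under pics/ and viewed, about 8 in all and at most 12, crops included, and the job is handed in when it is done.

Besides the shell and the picture viewer there is one more tool, called after "Request:" as name(argument=value, ...) on one line, values as JSON. move_arm: Moves the arm, as the interface text tells. Its arguments: {"type":"object","properties":{"rows":{"type":"array"},"newtons":{"type":"number"}},"required":["rows"]}

```bash
ls; mkdir -p pics; python3 - <<'E'
from workcell import bot
import cv2,numpy as np
s=bot.state();print({k:np.round(v,3).tolist() for k,v in s.items()})
for n in("top","side"):
    d=bot.get_image(n);cv2.imwrite(f"pics/{n}0.png",d["img"][:,:,::-1]);np.savez(f"{n}0.npz",**d)
    print(n,np.round(d["intrinsics"],1).tolist(),np.round(d["cam_to_world"],3).tolist())
    for t in("box","lane","plate","rail_left","rail_right","stop"):
        print(t,[(round(r["p"],2),np.round(r["point"],1).tolist()) for r in bot.landmark_of(n,t)][:4],[(round(r["p"],2),np.round(r["extent"]).tolist()) for r in (bot.regions_of(n,t) if t!="plate" else [])][:4])
E
```

```text
pics
{'time_s': 0.0, 'joint_pos': [-1.393, 0.264, -0.049, 1.259, -0.0, 1.416], 'dq': [-0.0, -0.0, 0.0, -0.001, 0.0, -0.001], 'tau': [-0.004, -63.761, 38.456, 0.014, -0.0, -0.0], 'tcp_pos': [171.45, -495.959, 255.828], 'eef_rot': [-0.001, 0.986, 0.166, -0.0], 'wrist_force': [-0.895, 0.332, 0.142], 'wrist_torque': [-0.014, -0.022, 0.022], 'gripper_width': 1.001}
top [[415.0, 0.0, 276.4], [0.0, 415.0, 207.5], [0.0, 0.0, 1.0]] [[-0.007, -0.994, 0.109, 362.356], [-1.0, 0.007, -0.001, 16.003], [0.0, -0.109, -0.994, 1165.802], [0.0, 0.0, 0.0, 1.0]]
box [(0.79, [434.9, 163.0]), (0.76, [352.8, 203.7]), (0.6, [355.0, 274.3])] [(0.78, [409.0, 137.0, 58.0, 52.0]), (0.77, [333.0, 182.0, 48.0, 35.0]), (0.64, [333.0, 249.0, 48.0, 37.0])]
lane [(0.72, [292.6, 193.5]), (0.29, [287.8, 172.6])] [(0.65, [204.0, 163.0, 109.0, 15.0])]
plate [(0.66, [243.4, 198.1])] []
rail_left [(0.72, [289.7, 215.6]), (0.24, [286.8, 172.0])] [(0.82, [201.0, 213.0, 118.0, 12.0])]
rail_right [(0.84, [288.6, 172.3])] [(0.98, [199.0, 166.0, 112.0, 15.0])]
stop [(0.64, [202.1, 197.5])] [(0.72, [196.0, 179.0, 10.0, 36.0])]
side [[392.4, 0.0, 276.8], [0.0, 392.4, 209.7], [0.0, 0.0, 1.0]] [[-0.872, -0.332, 0.36, 82.017], [-0.49, 0.576, -0.654, 692.713], [0.01, -0.747, -0.665, 759.686], [0.0, 0.0, 0.0, 1.0]]
box [(0.9, [411.6, 193.1]), (0.63, [304.5, 137.4]), (0.56, [300.7, 176.3])] [(0.87, [277.0, 155.0, 41.0, 38.0]), (0.63, [290.0, 118.0, 28.0, 29.0])]
lane [(0.95, [259.0, 208.3])] [(0.83, [169.0, 150.0, 161.0, 143.0]), (0.45, [132.0, 182.0, 39.0, 43.0]), (0.3, [279.0, 210.0, 11.0, 24.0])]
plate [(0.83, [240.5, 236.1])] []
rail_left [(0.97, [277.5, 214.7])] []
rail_right [(0.77, [239.8, 203.4])] [(0.63, [194.0, 186.0, 63.0, 73.0]), (0.45, [271.0, 311.0, 29.0, 25.0])]
stop [(0.74, [214.1, 265.8])] [(0.82, [196.0, 249.0, 35.0, 23.0])]
```

View pics/top0.png

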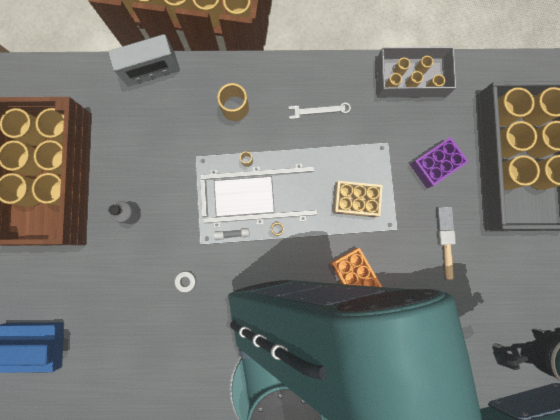

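View pics/side0.png

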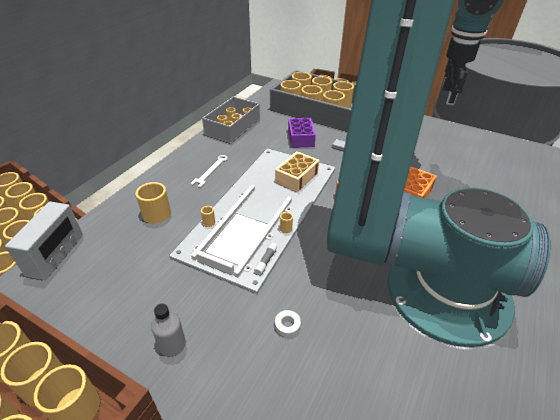

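Candidates for the box, in the top view: light wooden box at (358,198) on the deck apron, orange one at (355,268), purple one at (440,162). The wooden one on the deck fits the description. In the side view it is at (297,170). The lane runs to image left (world +y), with rail_left on the robot's side.

Next I rectify and measure.

```bash
cat > h.py <<'E'
import numpy as np,cv2
from workcell import bot
def proj(d,P):
    T=np.linalg.inv(d["cam_to_world"]);c=np.atleast_2d(P)@T[:3,:3].T+T[:3,3]
    p=c@d["intrinsics"].T;return p[:,:2]/p[:,2:]
def unproj(d,uv,z):
    uv=np.atleast_2d(uv);r=np.c_[uv,np.ones(len(uv))]@np.linalg.inv(d["intrinsics"]).T@d["cam_to_world"][:3,:3].T
    o=d["cam_to_world"][:3,3];return (o+r*((z-o[2])/r[:,2])[:,None])[:,:2]
def rect_of(mask,d,z):
    c=max(cv2.findContours(mask.astype(np.uint8),cv2.RETR_EXTERNAL,cv2.CHAIN_APPROX_NONE)[0],key=cv2.contourArea)[:,0]
    return cv2.minAreaRect(unproj(d,c,z).astype(np.float32)),c
E
python3 - <<'E'
from h import *
d=dict(np.load("top0.npz"));im=d["img"]
hsv=cv2.cvtColor(im,cv2.COLOR_RGB2HSV)
g=im.min(2)
m=np.zeros(g.shape,bool);m[170:222,208:280]=g[170:222,208:280]>235
r,_=rect_of(m,d,12);print("plate",r,m.sum())
m=np.zeros(g.shape,bool);m[172:225,325:390]=hsv[172:225,325:390,1]>60
r,_=rect_of(m,d,62);print("box@62",r,m.sum())
print(np.round(proj(d,[[500,100,12]]),1), im[150:240:10,320].tolist(), im[200,375:387].tolist(), hsv[200,380:386].tolist())
# rectified view z=12, x 380..640 , y -360..280 ; image right=-y, up=+x, 1.25px/mm
s=1.25
W=np.float32([[640,280],[640,-360],[380,-360],[380,280]])
dst=np.float32([[0,0],[640*s,0],[640*s,260*s],[0,260*s]])
H=cv2.getPerspectiveTransform(proj(d,np.c_[W,[12]*4]).astype(np.float32),dst)
cv2.imwrite("pics/rect0.png",cv2.warpPerspective(im,H,(800,325),flags=cv2.INTER_CUBIC)[:,:,::-1])
E
```

```text
plate ((522.3322143554688, 107.38273620605469), (96.30805206298828, 156.87391662597656), 3.441373109817505) 1877
box@62 ((504.7689208984375, -201.5306396484375), (121.86199951171875, 84.9590072631836), 83.86219787597656) 1334
[[246.  203.6]] [[191, 194, 192], [189, 192, 192], [188, 191, 190], [192, 193, 192], [191, 194, 191], [188, 192, 191], [191, 195, 193], [192, 195, 195], [191, 194, 193]] [[180, 154, 111], [141, 121, 94], [126, 109, 87], [157, 140, 109], [225, 208, 169], [244, 228, 190], [227, 218, 196], [203, 204, 200], [198, 202, 200], [198, 202, 200], [197, 199, 197], [194, 198, 195]] [[21, 56, 244], [21, 35, 227], [38, 5, 204], [75, 5, 202], [75, 5, 202], [60, 3, 199]]
```

View pics/rect0.png

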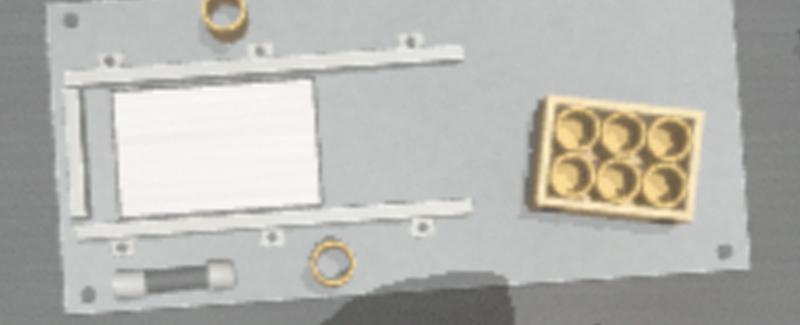

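The rectified view shows the light wooden box with six bushings at (618,158). The plate is at (217,148), the rails at rows 65 and 220, and the end stop at column 77. The pale wood and brass rule out the orange and purple look-alikes. Next I fit the lane yaw to the deck edges.

```bash
python3 - <<'E'
from h import *
d=dict(np.load("top0.npz"));im=d["img"]
g=cv2.GaussianBlur(im,(0,0),.8).mean(2)
def edge(fixed,rng,axis):  # half-level crossings of deck/table along a scan
    out=[]
    for f in fixed:
        a=g[rng[0]:rng[1],f] if axis else g[f,rng[0]:rng[1]]
        k=np.argmax(np.abs(np.diff(a)));lo=a[max(k-4,0)];hi=a[min(k+5,len(a)-1)]
        s=(lo+hi)/2;i=np.where(np.diff(np.sign(a-s)))[0]
        if abs(hi-lo)<40 or len(i)==0: continue
        i=i[np.argmin(abs(i-k))];t=i+(s-a[i])/(a[i+1]-a[i])+rng[0]
        out.append([f,t] if axis else [t,f])
    return unproj(d,np.array(out,float),12)
E={"far":edge(range(205,384,4),(135,165),1),"near":edge(list(range(205,235,3))+list(range(345,392,4)),(224,252),1),
"end":edge(range(165,236,4),(188,205),0),"start":edge(range(152,224,4),(380,405),0)}
L={}
for n,p in E.items():
    l=cv2.fitLine(p.astype(np.float32),cv2.DIST_HUBER,0,.01,.01).ravel();L[n]=l
    print(n,len(p),"dir",round(np.degrees(np.arctan2(l[1],l[0]))%180,2),"pt",l[2:].round(1),"res",np.abs((p-l[2:])@[-l[1],l[0]]).mean().round(2))
th=np.radians(93.6)
for thd in(93.3,93.6,93.9):
    th=np.radians(thd);u=np.array([np.cos(th),np.sin(th)]);v=np.array([-u[1],u[0]])
    A=np.array([522.33,107.38])-130*u
    print(thd,"plate-derived origin",A.round(1),{n:((l[2:]-A)@(v if n in("far","near") else u)).round(1) for n,l in L.items()},"box",((np.array([504.8,-201.5])-A)@np.c_[u,v]).round(1))
hsv=cv2.cvtColor(im,cv2.COLOR_RGB2HSV)
m=np.zeros(g.shape,bool);m[235:300,320:390]=hsv[235:300,320:390,1]>150
r,_=rect_of(m,d,50);print("orange",r)
E
```

```text
far 43 dir 93.89 pt [656.9 -49.8] res 1.98
near 16 dir 93.82 pt [ 411.8 -119.4] res 2.57
end 18 dir 3.81 pt [514.  236.1] res 0.75
start 18 dir 3.89 pt [ 563.4 -310.9] res 0.39
93.3 plate-derived origin [529.8 -22.4] {'far': np.float64(-125.3), 'near': np.float64(123.4), 'end': np.float64(259.0), 'start': np.float64(-289.9)} box [-177.4   35.3]
93.6 plate-derived origin [530.5 -22.4] {'far': np.float64(-124.5), 'near': np.float64(124.5), 'end': np.float64(259.0), 'start': np.float64(-290.0)} box [-177.2   36.9]
93.9 plate-derived origin [531.2 -22.3] {'far': np.float64(-123.6), 'near': np.float64(125.7), 'end': np.float64(259.0), 'start': np.float64(-290.1)} box [-177.    38.5]
orange ((297.5643005371094, -202.01475524902344), (104.64532470703125, 71.62006378173828), 35.22748565673828)
```

```bash
cat >> h.py <<'E'
from scipy.spatial.transform import Rotation as R
TH=np.radians(93.8);U=np.array([np.cos(TH),np.sin(TH)]);V=np.array([-U[1],U[0]]);O=np.array([530.3,-22.4])
def l2w(x,y): return O+x*U+y*V
def w2l(p): return (np.asarray(p)-O)@np.c_[U,V]
def tool(s=None):
    s=s or bot.state();w,x,y,z=s["eef_rot"];return np.array(s["tcp_pos"]),R.from_quat([x,y,z,w])
def plan(x,y,z,phi,p=None,r=None):  # lane x,y, world z, tool-x heading in lane deg
    p0,r0=tool() if p is None else (p,r)
    a=TH+np.radians(phi);c,s=np.cos(a),np.sin(a)
    rt=R.from_matrix(np.array([[c,s,0],[s,-c,0],[0,0,-1]]).T)
    sh=r0.inv().apply(np.r_[l2w(x,y),z]-p0)/50;tn=np.degrees((r0.inv()*rt).as_rotvec())/6
    print("lane",(x,y,z,phi),"row",sh.round(3),tn.round(3));return np.r_[l2w(x,y),z],rt
def where():
    p,r=tool();x=r.as_matrix()[:,0];print("tcp lane",w2l(p[:2]).round(1),"z",p[2].round(1),"heading",np.degrees(np.arctan2(x[1],x[0])-TH).round(2))
E
python3 - <<'E'
from h import *
where();a=plan(-177,122,140,-90);plan(-177,122,60,-90,*a);print(bot.state()["time_s"])
E
```

```text
tcp lane [-449.   389.4] z 256.3 heading -74.73
lane (-177, 122, 140, -90) row [ 6.592 -3.839  2.326] [ 0.    -0.     2.544]
lane (-177, 122, 60, -90) row [0.  0.  1.6] [0. 0. 0.]
1.2
```

Request:
move_arm(rows=[1,-0.6,0.3,0,0,0.4,0.7,2,-1.2,0.7,0,0,0.8,0.7,3,-1.8,1.0,0,0,1.2,0.7,4,-2.4,1.4,0,0,1.6,0.7,5,-3,1.7,0,0,2,0.7,5.8,-3.4,2.0,0,0,2.3,0.7,6.6,-3.84,2.32,0,0,2.54,0.7,6.6,-3.84,2.32,0,0,2.54,0.7,6.6,-3.84,2.32,0,0,2.54,0.7,6.6,-3.84,2.32,0,0,2.54,0.7,6.6,-3.84,2.32,0,0,2.54,0.7,6.6,-3.84,2.32,0,0,2.54,0.7])

```text
time_s: 2.4
tcp_pos: [420.3, -208.0, 140.6]
eef_rot: [0.0, 0.999, 0.032, 0.0]
wrist_force: [0.3, -0.1, -0.2]
gripper_width: 0.703
```

```bash
python3 - <<'E'
from h import *
where();plan(-177,122,60,-90);s=bot.state();print(s["time_s"],s["joint_pos"],s["wrist_force"],s["gripper_width"])
E
```

```text
tcp lane [-177.9  122.1] z 140.6 heading -90.08
lane (-177, 122, 60, -90) row [ 1.000e-03 -1.800e-02  1.613e+00] [ 0.005 -0.004 -0.013]
2.4 [-6.33485195e-01  2.37998847e-01 -4.14746320e-01  9.17403778e-01
 -9.14677527e-05  2.44309805e+00] [ 0.30426796 -0.06024176 -0.21517604] 0.7025121889868412
```

Request:
move_arm(rows=[0,0,0.4,0,0,0,0.7,0,0,0.8,0,0,0,0.7,0,0,1.2,0,0,0,0.7,0,0,1.5,0,0,0,0.7,0,0,1.6,0,0,0,0.7,0,0,1.6,0,0,0,0.7])

```text
time_s: 3.0
tcp_pos: [420.2, -207.5, 60.2]
eef_rot: [-0.0, 0.999, 0.033, -0.0]
wrist_force: [0.8, -0.7, -0.8]
gripper_width: 0.701
```

```bash
python3 - <<'E'
from h import *
where()
for n,b in(("side",(100,230,240,400)),("top",(130,300,240,440))):
    d=bot.get_image(n);im=d["img"][b[0]:b[1],b[2]:b[3]];
    cv2.imwrite(f"pics/{n}1.png",cv2.resize(im,None,fx=3,fy=3,interpolation=cv2.INTER_CUBIC)[:,:,::-1])
a,b=cv2.imread("pics/side1.png"),cv2.imread("pics/top1.png")
w=400;f=lambda i:cv2.resize(i,(w,int(i.shape[0]*w/i.shape[1])))
a,b=f(a),f(b);h=max(len(a),len(b));o=np.zeros((h,800,3),np.uint8);o[:len(a),:400]=a;o[:len(b),400:]=b;cv2.imwrite("pics/c1.png",o)
E
```

```text
tcp lane [-177.4  122.1] z 60.2 heading -90.05
```

View pics/c1.png

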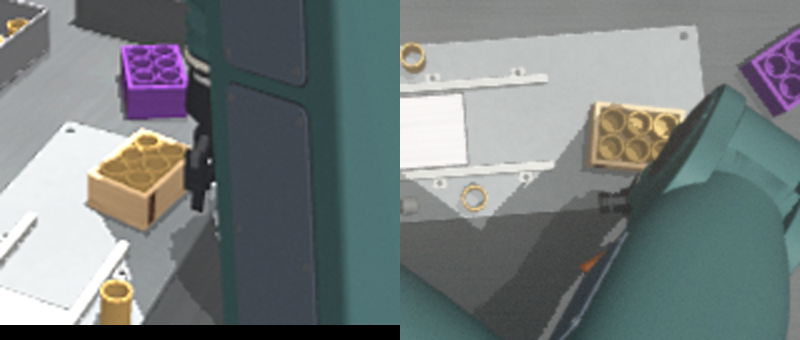

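The fingers stand beside the box on the robot's side (crop right half at (615,200)), clear of the orange box. I push gently sideways.

Request:
move_arm(rows=[0.1,0,0,0,0,0,0.7,0.2,0,0,0,0,0,0.7,0.3,0,0,0,0,0,0.7,0.38,0,0,0,0,0,0.7,0.46,0,0,0,0,0,0.7,0.54,0,0,0,0,0,0.7,0.62,0,0,0,0,0,0.7,0.7,0,0,0,0,0,0.7,0.78,0,0,0,0,0,0.7,0.86,0,0,0,0,0,0.7,0.94,0,0,0,0,0,0.7,1.02,0,0,0,0,0,0.7])

```text
time_s: 4.3
tcp_pos: [470.9, -203.8, 60.2]
eef_rot: [0.0, 0.999, 0.033, -0.001]
wrist_force: [-6.5, -2.4, 3.7]
gripper_width: 0.701
```

```bash
cat >> h.py <<'E'
def boxpose(d=None,fit=True):
    """fit box (lane x,y,yaw) to the visible wood mask in the top image, known top outline 120x84 at z 62"""
    d=d or bot.get_image("top");hsv=cv2.cvtColor(d["img"],cv2.COLOR_RGB2HSV)
    c=proj(d,[[*l2w(x,y),62] for x in(-270,225) for y in(-60,100)]);x0,y0=c.min(0).astype(int);x1,y1=c.max(0).astype(int)
    m=np.zeros(hsv.shape[:2],bool);s=hsv[y0:y1,x0:x1];m[y0:y1,x0:x1]=(s[...,1]>60)&(s[...,0]>8)&(s[...,0]<28)
    m=cv2.morphologyEx(m.astype(np.uint8),cv2.MORPH_CLOSE,np.ones((5,5)))
    q,_=rect_of(m,d,62);(cx,cy),(w,h),a=q
    if w<h:a+=90
    yaw=(a-np.degrees(TH)+90)%180-90
    print("box lane",w2l([cx,cy]).round(1),"yaw deg",round(yaw,2),"size",round(w,1),round(h,1));return d,m
E
python3 - <<'E'
from h import *
where();boxpose(dict(np.load("top0.npz")));d,m=boxpose();np.savez("t2.npz",**d);print(bot.state()["wrist_force"])
E
```

```text
tcp lane [-177.1   71.2] z 60.2 heading -90.02
box lane [-177.    37.3] yaw deg -9.94 size 121.9 85.0
box lane [-158.9   18.7] yaw deg -1.87 size 85.9 98.4
[-4.11400967 -2.36558554  1.65786387]
```

Request:
move_arm(rows=[0.06,0,0,0,0,0,0.7,0.12,0,0,0,0,0,0.7,0.18,0,0,0,0,0,0.7,0.24,0,0,0,0,0,0.7,0.3,0,0,0,0,0,0.7,0.3,0,0,0,0,0,0.7,0.3,0,0,0,0,0,0.7])

```text
time_s: 5.05
tcp_pos: [485.7, -202.3, 60.1]
eef_rot: [-0.0, 0.999, 0.033, -0.001]
wrist_force: [-6.6, -0.5, 5.1]
gripper_width: 0.701
```

```bash
python3 - <<'E'
from h import *
where();d,m=boxpose();print(bot.state()["wrist_force"])
# left face and far edge lines of visible mask
c=max(cv2.findContours(m,0,1)[0],key=cv2.contourArea)[:,0]
L=w2l(unproj(d,c,62));print("front x",np.percentile(L[:,0],[90,100]).round(1),"y range",L[:,1].min().round(1),L[:,1].max().round(1))
E
```

```text
tcp lane [-176.5   56.4] z 60.1 heading -89.98
box lane [-156.5    6. ] yaw deg -0.05 size 86.7 97.6
[-5.95466909 -0.73409873  4.3058009 ]
front x [-108.8 -107.7] y range -37.4 49.3
```

Request:
move_arm(rows=[0.05,0,0,0,0,0,0.7,0.1,0,0,0,0,0,0.7,0.12,0,0,0,0,0,0.7,0.12,0,0,0,0,0,0.7,-0.1,0,0,0,0,0,0.7,-0.5,0,0,0,0,0,0.7,-0.8,0,0,0,0,0,0.7,-0.8,0,-1,0,0,0,0.7,-0.8,0,-1.6,0,0,0,0.7,-0.8,0,-1.6,0,0,0,0.7,-0.8,0,-1.6,0,0,0,0.7])

```text
time_s: 6.2
tcp_pos: [446.6, -205.3, 140.5]
eef_rot: [0.0, 0.999, 0.033, 0.001]
wrist_force: [0.1, 0.0, 0.4]
gripper_width: 0.701
```

```bash
python3 - <<'E'
from h import *
where();d,m=boxpose()
a=plan(-290,90,140,-45);b=plan(-290,0,140,0,*a);plan(-290,0,60,0,*b)
E
```

```text
tcp lane [-176.9   95.7] z 140.5 heading -89.98
box lane [-170.5    1.9] yaw deg -1.16 size 86.5 125.9
lane (-290, 90, 140, -45) row [ 0.119  2.268 -0.007] [-5.000e-03  2.000e-03 -7.496e+00]
lane (-290, 0, 140, 0) row [1.273 1.273 0.   ] [ 0.   0.  -7.5]
lane (-290, 0, 60, 0) row [0.  0.  1.6] [0. 0. 0.]
```

Request:
move_arm(rows=[0.1,0.5,0,0,0,-1.4,0.5,0.3,1,0,0,0,-2.8,0.5,0.5,1.5,0,0,0,-4.2,0.5,0.7,2,0,0,0,-5.6,0.5,0.9,2.26,0,0,0,-7,0.5,1.1,2.26,0,0,0,-8.4,0.5,1.3,2.26,0,0,0,-9.8,0.5,1.5,2.26,0,0,0,-11.2,0.5,1.7,2.26,0,0,0,-12.6,0.5,1.91,2.26,0,0,0,-14,0.5,1.91,2.26,0,0,0,-15,0.5,1.91,2.26,0,0,0,-15,0.5])

```text
time_s: 7.45
tcp_pos: [549.1, -311.1, 138.6]
eef_rot: [-0.001, 0.682, 0.731, -0.0]
wrist_force: [-0.4, -0.6, -0.0]
gripper_width: 0.496
```

```bash
python3 - <<'E'
from h import *
where();d,m=boxpose();plan(-290,0,60,0);s=bot.state();print(s["joint_pos"].round(2) if hasattr(s["joint_pos"],"round") else s["joint_pos"],s["gripper_width"])
E
```

```text
tcp lane [-289.3    0.4] z 138.6 heading 0.14
box lane [-170.4    0.9] yaw deg 0.14 size 88.1 125.5
lane (-290, 0, 60, 0) row [-0.014  0.013  1.577] [-0.016 -0.014 -0.017]
[-0.64  0.5   0.    1.08  0.    0.86] 0.4997943654686456
```

Request:
move_arm(rows=[0,0,0.4,0,0,0,0.5,0,0,0.8,0,0,0,0.5,0,0,1.2,0,0,0,0.5,0,0,1.5,0,0,0,0.5,0,0,1.57,0,0,0,0.5,0,0,1.57,0,0,0,0.5])

```text
time_s: 8.1
tcp_pos: [549.0, -311.4, 61.3]
eef_rot: [-0.001, 0.684, 0.73, -0.0]
wrist_force: [-0.7, 0.4, 0.9]
gripper_width: 0.499
```

```bash
python3 - <<'E'
from h import *
where()
d,m=boxpose();e=bot.get_image("side")
a=cv2.resize(d["img"][140:250,180:420],(800,367),interpolation=cv2.INTER_CUBIC)
b=cv2.resize(e["img"][100:300,160:400],(280,233),interpolation=cv2.INTER_CUBIC)
o=np.zeros((600,800,3),np.uint8);o[:367]=a;o[367:600,:280]=b
cv2.imwrite("pics/c2.png",o[:,:,::-1])
E
```

```text
tcp lane [-289.6    0.5] z 61.3 heading -0.09
box lane [-170.3    1. ] yaw deg 0.25 size 87.8 125.3
```

View pics/c2.png

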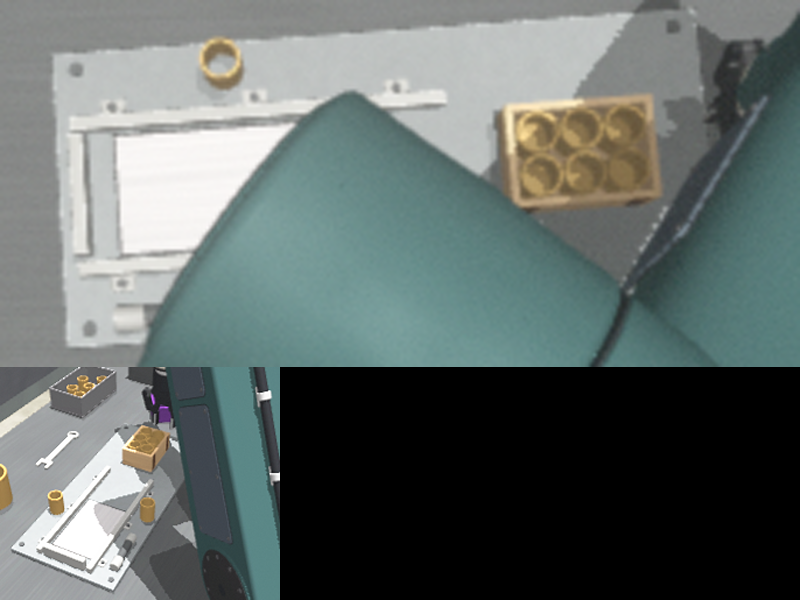

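The box stands in line (picture (580,150)) with the fingers behind it at (735,95). The rail entrance is at (440,95). I start the push.

Request:
move_arm(rows=[0.2,0,0,0,0,0,0.5,0.4,0,0,0,0,0,0.5,0.6,0,0,0,0,0,0.5,0.75,0,0,0,0,0,0.5,0.85,0,0,0,0,0,0.5,0.95,0,0,0,0,0,0.5,1.05,0,0,0,0,0,0.5,1.15,0,0,0,0,0,0.5,1.25,0,0,0,0,0,0.5,1.35,0,0,0,0,0,0.5,1.45,0,0,0,0,0,0.5,1.55,0,0,0,0,0,0.5])

```text
time_s: 9.4
tcp_pos: [544.6, -234.8, 62.0]
eef_rot: [0.001, 0.683, 0.73, -0.0]
wrist_force: [-0.4, -5.3, -0.4]
gripper_width: 0.501
```

```bash
python3 - <<'E'
from h import *
where();d,m=boxpose();print(bot.state()["wrist_force"]);plan(-150,0,60,0)
E
```

```text
tcp lane [-2.128e+02 -2.000e-01] z 62.0 heading -0.01
box lane [-139.3    0.6] yaw deg -0.08 size 87.7 122.7
[-0.22296906 -1.55511792 -1.10542619]
lane (-150, 0, 60, 0) row [ 1.242 -0.002  0.038] [0.004 0.01  0.002]
```

Request:
move_arm(rows=[0.1,0,0,0,0,0,0.5,0.2,0,0,0,0,0,0.5,0.3,0,0,0,0,0,0.5,0.4,0,0,0,0,0,0.5,0.5,0,0,0,0,0,0.5,0.6,0,0,0,0,0,0.5,0.7,0,0,0,0,0,0.5,0.8,0,0,0,0,0,0.5,0.9,0,0,0,0,0,0.5,1.0,0,0,0,0,0,0.5,1.1,0,0,0,0,0,0.5,1.2,0,0,0,0,0,0.5])

```text
time_s: 10.65
tcp_pos: [540.6, -174.9, 62.0]
eef_rot: [0.001, 0.683, 0.73, -0.0]
wrist_force: [0.6, -6.2, 0.9]
gripper_width: 0.498
```

```bash
python3 - <<'E'
from h import *
where();d,m=boxpose();print(bot.state()["wrist_force"]);plan(-90,0,61,0)
E
```

```text
tcp lane [-152.9   -0.2] z 62.0 heading -0.0
box lane [-76.7   0.6] yaw deg 0.2 size 87.7 112.5
[ 1.23090245 -2.724796   -0.39779565]
lane (-90, 0, 61, 0) row [ 1.242e+00 -1.000e-03  1.800e-02] [0.003 0.008 0.003]
```

Request:
move_arm(rows=[0.1,0,0,0,0,0,0.5,0.2,0,0,0,0,0,0.5,0.3,0,0,0,0,0,0.5,0.4,0,0,0,0,0,0.5,0.5,0,0,0,0,0,0.5,0.6,0,0,0,0,0,0.5,0.7,0,0,0,0,0,0.5,0.8,0,0,0,0,0,0.5,0.9,0,0,0,0,0,0.5,1.0,0,0,0,0,0,0.5,1.1,0,0,0,0,0,0.5,1.2,0,0,0,0,0,0.5])

```text
time_s: 11.9
tcp_pos: [536.6, -115.1, 62.0]
eef_rot: [0.001, 0.683, 0.73, -0.0]
wrist_force: [-0.1, -6.1, 0.1]
gripper_width: 0.498
```

```bash
python3 - <<'E'
from h import *
where();d,m=boxpose();e=bot.get_image("side");print(bot.state()["wrist_force"])
a=cv2.resize(d["img"][140:250,180:420],(800,367),interpolation=cv2.INTER_CUBIC)
b=cv2.resize(e["img"][120:310,150:390],(294,233),interpolation=cv2.INTER_CUBIC)
o=np.zeros((600,800,3),np.uint8);o[:367]=a;o[367:600,:294]=b
cv2.imwrite("pics/c3.png",o[:,:,::-1])
E
```

```text
tcp lane [-92.9  -0.1] z 62.0 heading -0.0
box lane [-6.5 -0.9] yaw deg 85.81 size 83.7 89.7
[ 1.2791685  -1.21056263  1.72815765]
```

View pics/c3.png

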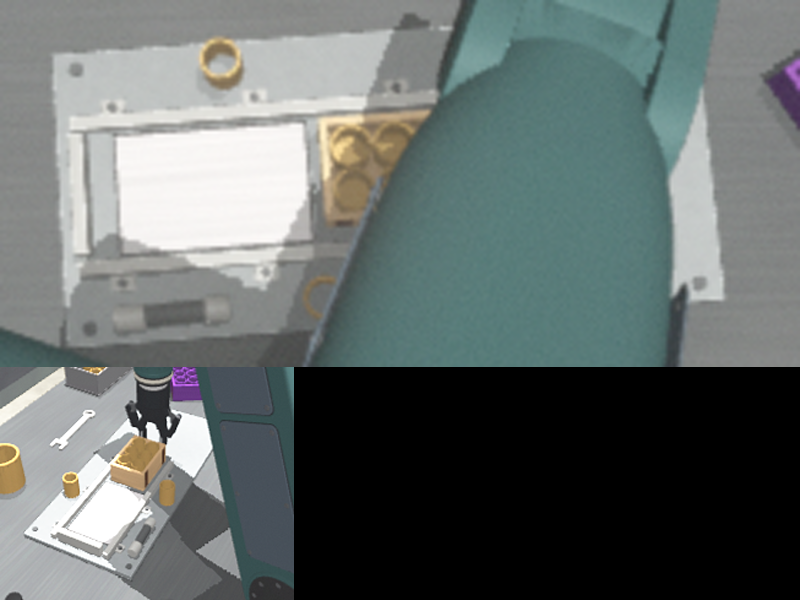

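The box is between the rails with a gap on both sides (top (375,165)). I continue.

Request:
move_arm(rows=[0.1,0,0,0,0,0,0.5,0.2,0,0,0,0,0,0.5,0.3,0,0,0,0,0,0.5,0.4,0,0,0,0,0,0.5,0.5,0,0,0,0,0,0.5,0.6,0,0,0,0,0,0.5,0.7,0,0,0,0,0,0.5,0.8,0,0,0,0,0,0.5,0.9,0,0,0,0,0,0.5,1.0,0,0,0,0,0,0.5,1.1,0,0,0,0,0,0.5,1.2,0,0,0,0,0,0.5])

```text
time_s: 13.2
tcp_pos: [532.5, -55.2, 61.9]
eef_rot: [0.0, 0.683, 0.73, -0.0]
wrist_force: [0.7, -6.8, 1.1]
gripper_width: 0.499
```

```bash
cat >> h.py <<'E'
def overlay(e,x,y,yaw,fn,b=(130,320,140,350)):
    k=3.1;im=np.ascontiguousarray(cv2.resize(e["img"][b[0]:b[1],b[2]:b[3]],None,fx=k,fy=k,interpolation=cv2.INTER_CUBIC)[:,:,::-1])
    c,s=np.cos(np.radians(yaw)),np.sin(np.radians(yaw))
    def P(L,z): return ((proj(e,[[*l2w(*q),z] for q in L])-[b[2],b[0]]+.5)*k).round().astype(int)
    B=[(x+c*i*60-s*j*42,y+s*i*60+c*j*42) for i,j in((1,1),(1,-1),(-1,-1),(-1,1))]
    for z in(12,62): cv2.polylines(im,[P(B,z)],True,(0,0,255),1)
    for w in(55,-55):
        for z in(12,28): cv2.polylines(im,[P([(-70,w),(233,w)],z)],False,(255,80,0),1)
    cv2.polylines(im,[P([(50,50),(210,50),(210,-50),(50,-50)],12)],True,(0,200,0),1)
    cv2.imwrite(fn,im)
E
python3 - <<'E'
from h import *
where();d,m=boxpose();e=bot.get_image("side");print(bot.state()["wrist_force"])
p,_=tool();overlay(e,w2l(p[:2])[0]+73.5,0,0,"pics/c4.png")
E
```

```text
tcp lane [-32.8   0. ] z 61.9 heading -0.0
box lane [64.7 -5.1] yaw deg 88.39 size 74.4 56.9
[ 1.38153665 -0.87069232  0.82614903]
```

View pics/c4.png

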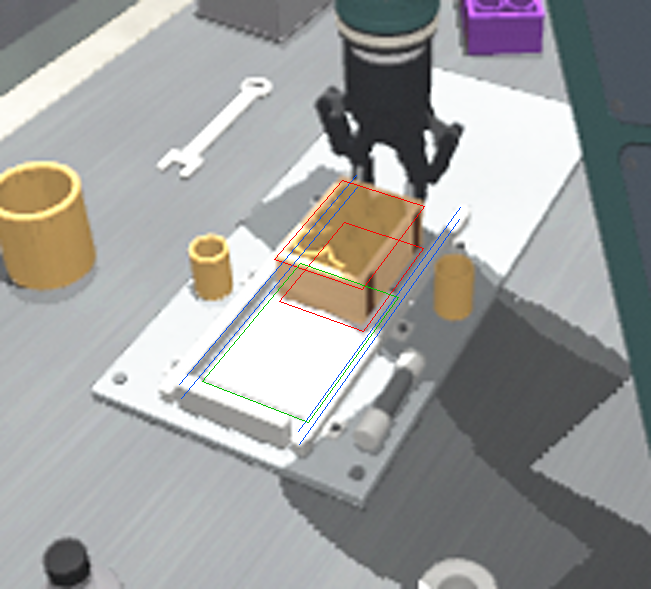

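The overlay agrees with the picture to about 2 mm: box centred between the rails, bushings well below the knuckles. I continue.

Request:
move_arm(rows=[0.1,0,0,0,0,0,0.5,0.2,0,0,0,0,0,0.5,0.3,0,0,0,0,0,0.5,0.4,0,0,0,0,0,0.5,0.5,0,0,0,0,0,0.5,0.6,0,0,0,0,0,0.5,0.7,0,0,0,0,0,0.5,0.8,0,0,0,0,0,0.5,0.9,0,0,0,0,0,0.5,1.0,0,0,0,0,0,0.5,1.1,0,0,0,0,0,0.5,1.2,0,0,0,0,0,0.5])

```text
time_s: 14.5
tcp_pos: [528.4, 4.7, 61.8]
eef_rot: [0.0, 0.683, 0.73, -0.0]
wrist_force: [0.7, -6.3, 2.3]
gripper_width: 0.5
```

```bash
python3 - <<'E'
from h import *
where();e=bot.get_image("side");print(bot.state()["wrist_force"])
p,_=tool();overlay(e,w2l(p[:2])[0]+73.5,0,0,"pics/c5.png",(170,310,160,330));plan(56.5,0,61,0)
E
```

```text
tcp lane [27.1  0.1] z 61.8 heading -0.0
[ 1.25765108 -2.86947543  0.85161142]
lane (56.5, 0, 61, 0) row [0.574 0.003 0.016] [-0.     0.004  0.003]
```

View pics/c5.png

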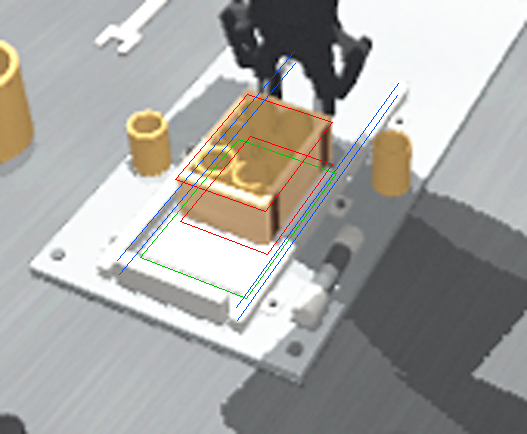

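Request:
move_arm(rows=[0.1,0,0,0,0,0,0.5,0.2,0,0,0,0,0,0.5,0.3,0,0,0,0,0,0.5,0.4,0,0,0,0,0,0.5,0.5,0,0,0,0,0,0.5,0.58,0,0,0,0,0,0.5,0.63,0,0,0,0,0,0.5,0.63,0,0,0,0,0,0.5,0.63,0,0,0,0,0,0.5])

```text
time_s: 15.45
tcp_pos: [526.2, 36.4, 61.8]
eef_rot: [-0.0, 0.683, 0.73, 0.0]
wrist_force: [-0.3, -3.4, 2.4]
gripper_width: 0.499
```

```bash
python3 - <<'E'
from h import *
where();d=bot.get_image("top");e=bot.get_image("side");print(bot.state()["wrist_force"],bot.state()["joint_pos"])
p,_=tool();X=w2l(p[:2])[0]+72
overlay(e,X,0,0,"pics/s6.png",(180,310,160,290));overlay(d,X,0,0,"pics/t6.png",(140,260,190,320))
a,b=cv2.imread("pics/s6.png"),cv2.imread("pics/t6.png");o=np.zeros((max(len(a),len(b)),a.shape[1]+b.shape[1],3),np.uint8);o[:len(a),:a.shape[1]]=a;o[:len(b),a.shape[1]:]=b
cv2.imwrite("pics/c6.png",o[:,:800])
E
```

```text
tcp lane [59.   0.2] z 61.8 heading 0.02
[-0.37068984 -3.88659423  2.84828056] [-8.54325135e-02  4.05133539e-01 -4.03414730e-01  7.62157357e-01
  4.26430588e-05  1.41875834e+00]
```

View pics/c6.png

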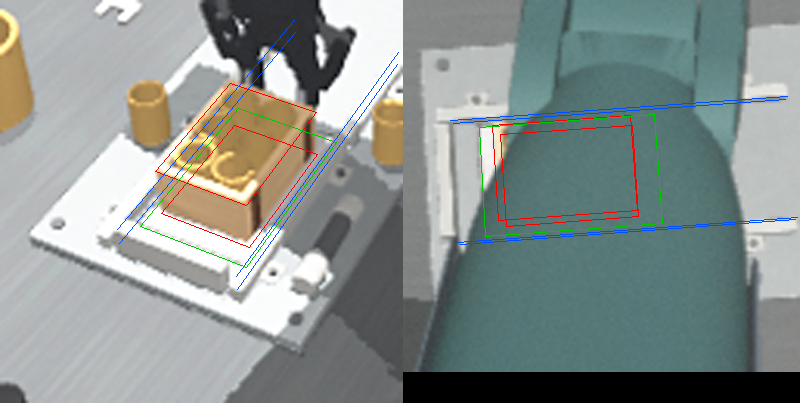

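The box appears to stand about 126–131 down the lane, inside the plate's outline. I retract straight back, raise the tool and check.

Request:
move_arm(rows=[-0.05,0,0,0,0,0,0.5,-0.3,0,0,0,0,0,0.5,-0.8,0,0,0,0,0,0.5,-1.3,0,0,0,0,0,0.5,-1.5,0,-0.6,0,0,0,0.5,-1.8,0,-1.4,0,0,0,0.5,-2.5,0,-2.0,0,0,0,0.5,-3.3,0,-2.0,0,0,0,0.5,-4.1,0,-2.0,0,0,0,0.5,-4.9,0,-2.0,0,0,0,0.5,-5.4,0,-2.0,0,0,0,0.5,-5.4,0,-2.0,0,0,0,0.5])

```text
time_s: 16.75
tcp_pos: [543.8, -236.3, 161.2]
eef_rot: [-0.0, 0.684, 0.729, -0.0]
wrist_force: [-0.7, 1.9, 0.1]
gripper_width: 0.5
```

```bash
python3 - <<'E'
from h import *
where();d,m=boxpose();e=bot.get_image("side");X,Y=127,0
overlay(e,X,Y,0,"pics/s7.png",(180,310,160,290));overlay(d,X,Y,0,"pics/t7.png",(140,260,190,318))
a,b=cv2.imread("pics/s7.png"),cv2.imread("pics/t7.png");o=np.zeros((max(len(a),len(b)),a.shape[1]+b.shape[1],3),np.uint8);o[:len(a),:a.shape[1]]=a;o[:len(b),a.shape[1]:]=b
cv2.imwrite("pics/c7.png",o[:,:800])
E
```

```text
tcp lane [-214.3    0.7] z 161.2 heading -0.16
box lane [127.6   2.2] yaw deg -2.32 size 85.5 116.7
```

View pics/c7.png

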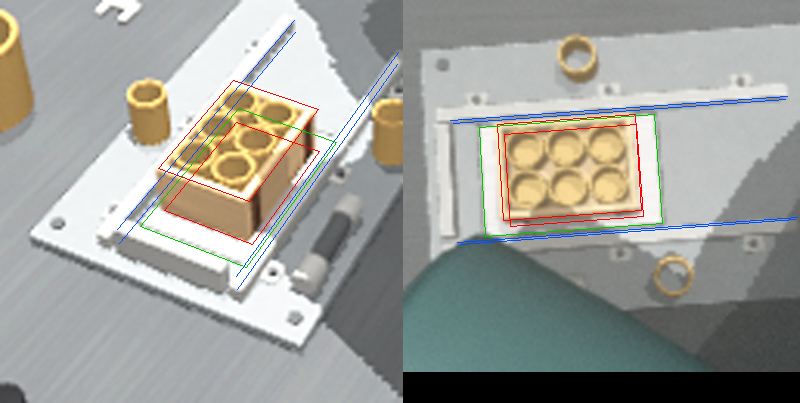

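The box stands on the plate with bright metal showing at both ends (top view, box (568,170), plate outline columns 482–660) and the rails clear on both sides. The robot is clear, so I hand in.

```bash
python3 -c "
from h import *
print(bot.state()['time_s'],bot.state()['wrist_force']);print(bot.close_job())"
```

```text
16.85 [ 0.04326981 -0.21169506 -0.99406063]
the job is handed in; nothing more can be done
None
```

I lined the wooden box up with one sideways push. I then slid it down the lane with two part-open fingers on its rear face, which I kept above rail height. Then I backed the arm off and handed the job in at 16.9 s.

- **Position:** the last top-view measurement put the box at about lane (127.6, 2.2), with the plate centre at x = 130. Bright metal showed at both ends in the top view, and both rails and the end stop looked clear.
- **Force:** the wrist force stayed at about 7 N or below in every reading I took; it was not logged between readings.
- **Checks that disagreed:** the final fit gave a yaw of -2.3°. The box mask measured 116.7 x 85.5 against a true 120 x 84, so that yaw is only rough. Towards the end of the push, the position worked out from the tool ran 4–10 mm ahead of what the pictures showed, so I relied on the pictures. Both are within the space on the plate.

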